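Close the cable pod: turn the cap to its key and press it home

ROBOT

A 7-joint arm with a two-finger parallel gripper is mounted at the origin on the work surface; the furniture and walls round the work are solid. World frame = base frame: x ahead of the robot, y to its left, z up, the work surface at z = 0. Lengths are in m, angles in rad, forces in N, time in s.
With the tool pointing down it reaches from about 0.4 to 0.9 m from the base axis. Payload 5.6 kg.
Tool frame: the origin (TCP) lies midway between the tips of the shut fingers; the grasp point (between the pads) lies 19 mm behind it (robot.grip_depth is the distance from the TCP to the grasp point, in m); z points along the fingers, y is the direction in which the jaws open and shut (so a half turn about z gives the same grasp; the last joint's range is limited). The gripper opens to 92 mm and grips with 3 to 60 N. Pads are 20 mm wide; open, the fingers measure 128 mm over their backs; the gripper's body (75 mm by 189 mm) begins 69 mm behind the grasp point.
Start: joints at [1.213, 0.468, -0.012, 1.603, 0.006, 1.071, -0.056], TCP at [0.201, -0.618, 0.215] pointing down, gripper open.
Joint ranges: [-2.53, 2.53], [-0.31, 2.02], [-1.57, 1.55], [0.28, 2.44], [-1.29, 4.43], [0.15, 1.84], [-2.92, 2.92]. Speed limits (rad/s): [2.57, 2.57, 3.14, 3.14, 3.14, 3.14, 3.14].

INTERFACE

Orientations are given as a rotation vector (axis times angle).
In Python, from cell import robot, imaging gives the robot as it stands.
- The arm moves only by the tool carry_out, never from a script. Its argument "increments" is a list of rows, each a list of 2 entries, a list of its own where there are three numbers: the shift along the tool's x, y, z in mm, then the turn about the tool's z in degrees. In form: [[[tx, ty, tz], twist], ...]. A call has exactly 8 rows; each row is the pose to reach, as a shift and turn from the pose commanded when the call began, along the tool's axes at that moment; what a row does not reach only later rows make up. A row lasts 1/12 s, in which the tool goes at most 41.7 mm and 7.16 degrees, less where a joint would pass 70% of its speed; a pose out of reach is approached as far as the arm can. A call with a gripper value outside its range is refused whole. "claw" is the opening in per cent of the stroke, from 0 (shut) to 100 (fully open), set as the call begins (left out, the last holds). The fingers move at their own pace and stop on an object; the grip force is fixed at half the most. Time passes only in rows, so rows that repeat a pose let the fingers close, or fill a call up. It gives the time, the measured TCP pose, the force and the opening at its end, in the units of the state.
- robot.get_obs(): the state, without advancing time (a new reading comes with each control period).
- imaging.snapshot(name): name is "scene" or "top" or "wrist"; returns the picture (480x640x3 uint8, red, green, blue); there is no depth.
- imaging.camera_params(name): a dict with "fx", "fy", "cx", "cy" (pixels), "eye" and "rotation" of the camera in the world. Camera axes: x right, y up, looking along -z (the intrinsics and any distortion apply to the point x, -y, -z); pixel columns grow to the right and rows downward; lengths in m; the calibration is good to about 2 mm. A picture is of the moment at which its call begins: read the wrist's pose just before it. camera_params takes no time and is no camera call; for the wrist camera it gives the pose at the moment of the call.
- robot.finish_job(): hands the job in, once; it reports no verdict.
The state is a dict: "t": time; "joint_positions": joint angles; "qvel": joint speeds; "joint_efforts": joint torques, N m; "ee_pos": TCP position; "tcp_rot": TCP orientation; "contact_force": force on the tool from outside, world axes, zero at the start; "wrist_torque": the same for the moment, N m; "opening": finger opening in m.
Only numpy, scipy, OpenCV 4.12 (cv2) and the standard library are available. Lean on these libraries where they do the work, as an engineer would, in place of code of your own. Each camera call takes 0.05 s, during which the arm holds its last target.

TASK

The round cap of the cable pod on the desk is standing open. Push it round with a fingertip against its blue stud until the notch in its rim stands over the red pin of the pod, then press the cap down fully home, without forcing it, and take the hand away. Do not pull the cap up, and leave the things lying round the pod where they are.

Things in the scene. Friction and masses are not known exactly. Their poses are not given: they have to be found in the camera images.
- pod: grey round cable pod screwed to the desk: drum 120 mm across (132 mm at the foot flange), flat top 30 mm above the desk. Origin at the centre of its underside, z up; its own x axis points straight away from the red pin
- pin (a point): tip of the red round-headed pin, 10 mm thick, which stands 9 mm up from the pod's flat top, 50 mm from the pod's axis. It cannot be moved
- cap: light grey round cap, 100 mm across and 12 mm thick, on the pod's axis. It turns without end either way about the vertical axis (friction about 0.06 N m, stays where it is left; positive turn is anticlockwise from above) and slides along it. This frame turns with the cap but does not go down with it: origin on the axis 40 mm above the desk, x axis towards the notch. While open the cap's underside is 10 mm above the pod's flat top and 1 mm above the pin
- cap_top (a point): centre of the cap's flat top face, 52 mm above the desk while open and 42 mm when home; goes down with the cap. The top face is bare from the axis out to the stud, save for a flat black tick painted towards the notch
- stud (a point): centre of the top end of the blue round stud that stands on the cap opposite the notch: 12 mm thick, 18 mm high above the cap's top face, its axis 36 mm from the cap's axis
- notch (a point): middle of the mouth of the notch in the cap's rim, at the height of the cap's top face, 50 mm from the axis. The notch is a straight slot 18 mm wide and 9 mm deep, through the full thickness; the 10 mm pin fits it with 4 mm to spare on either side
- cap_press (a joint): how far the cap has been pressed down, m: 0 standing open, 0.010 fully home, negative if pulled up. A rubber seal holds it where it is left; pressing takes about 4 N. Unless the notch is over the pin it stops on the pin at 0.001 to 0.003
- sticky_block: pad of off-white sticky notes, 76 x 77 x 18 mm, loose, near the pod; origin under its centre
- eraser: eraser in a dark sleeve, 21 x 44 x 13 mm, loose, near the pod; origin under its centre
- clip_tin: round tin with a green lid, 64 mm across, 30 mm high, loose, near the pod; origin under its centre

How it is judged:
By the outcome, as a careful person would: the job done as asked, in the order asked, and still so for the second after the job is handed in, with the robot touching nothing.
It also fails if it takes over 48 s, if anything falls off the work surface, if the arm or the gripper's body presses on something with over 40 N, if the wrist force passes 120 N, or if a joint passes its speed limit or range.

## Working session

There is one attempt and no reset: what is moved stays moved. The work goes in short steps, Python scripts to look and compute and a tool call to move; the robot and the scene stay as the last step left them, time stands still between calls to the robot, and variables do not carry over. Pictures are saved under pics/ and viewed, and the job is handed in when it is done.

Besides the shell and the picture viewer there is one more tool, called in YAML: its name, and indented under it one key for each argument. carry_out: Moves the arm, as the interface text tells. Its arguments: {"type":"object","properties":{"increments":{"type":"array","items":{"type":"array"}},"claw":{"type":"number"}},"required":["increments"]}

```bash
mkdir -p pics; ls
python3 - <<'E'
from cell import robot, imaging
import cv2
print(robot.get_obs())
for n in ["scene","top","wrist"]:
    p=imaging.camera_params(n); print(n,p)
    im=imaging.snapshot(n); cv2.imwrite(f"pics/{n}0.png",im[:,:,::-1])
E
```

```text
pics
{'t': 0.0, 'joint_positions': array([ 1.21300752,  0.46841315, -0.01161128,  1.60363855,  0.00602967,
        1.07139058, -0.05629824]), 'qvel': array([-0.0010669 ,  0.00066761, -0.00106715, -0.00062484,  0.00071795,
        0.00051005, -0.00052019]), 'joint_efforts': array([-7.13447980e-05, -5.20569277e+01, -1.26616252e-02, -2.43739825e+01,
       -5.66055102e-02,  1.73278665e-02,  1.75807404e-04]), 'ee_pos': array([ 0.20099515, -0.61751712,  0.21361085]), 'tcp_rot': array([-3.10102733e+00, -4.92091000e-01,  6.74665252e-04]), 'contact_force': array([ 0.38692874, -0.1477502 ,  0.67288048]), 'wrist_torque': array([-0.01043764,  0.02224245,  0.08269932]), 'opening': 0.0918084710691992}
scene {'fx': 537.8142945205293, 'fy': 537.8142945205293, 'cx': 316.13980350424447, 'cy': 247.8637376917362, 'eye': array([0.06671889, 0.30328785, 0.68161014]), 'rotation': array([ 0.38679301, -0.93733668, -2.15704186])}
top {'fx': 441.4399030039783, 'fy': 441.4399030039783, 'cx': 316.2540879496796, 'cy': 235.85836241712397, 'eye': array([ 0.40642982, -0.12213407,  0.90569027]), 'rotation': array([ 0.09057857, -0.11265177, -1.54554132])}
wrist {'fx': 351.54672919335496, 'fy': 351.54672919335496, 'cx': 319.4256804299163, 'cy': 239.34011987863906, 'eye': array([ 0.27731034, -0.59377521,  0.38327025]), 'rotation': array([-0.24516317,  0.1795549 , -1.24696288])}
```

View pics/top0.png

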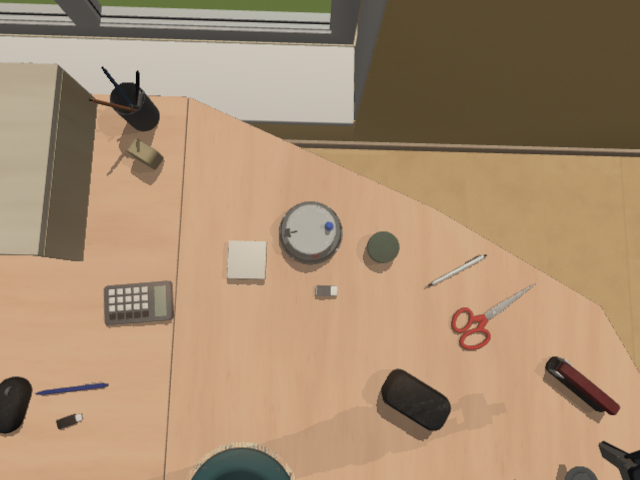

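View pics/scene0.png

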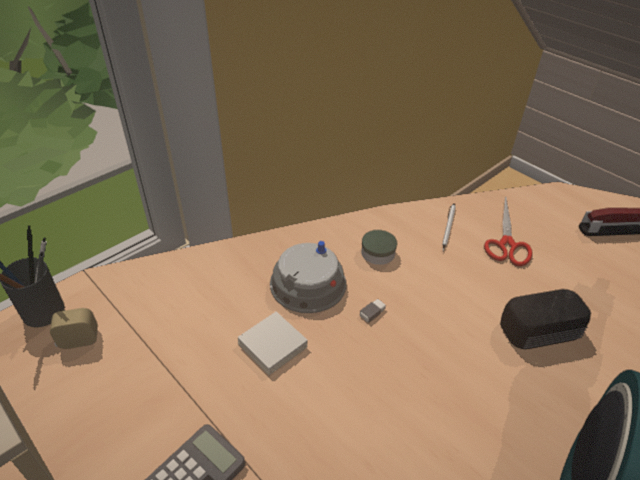

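View pics/wrist0.png

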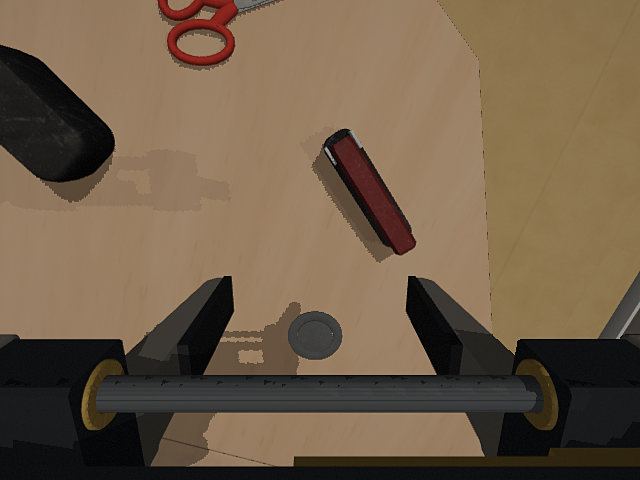

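```bash
cat > h.py <<'E'
from cell import robot, imaging
import numpy as np, cv2
from scipy.spatial.transform import Rotation as R
def ray(p,u,v):
    d=np.array([(u-p['cx'])/p['fx'],-(v-p['cy'])/p['fy'],-1.0])
    return p['eye'],R.from_rotvec(p['rotation']).apply(d)
def pix2(p,u,v,z):
    e,d=ray(p,u,v); return e+d*(z-e[2])/d[2]
def proj(p,X):
    c=R.from_rotvec(p['rotation']).inv().apply(np.asarray(X)-p['eye'])
    return np.stack([p['cx']+p['fx']*c[...,0]/-c[...,2],p['cy']-p['fy']*c[...,1]/-c[...,2]],-1)
def crop(im,x,y,w,h,s,fn):
    cv2.imwrite(fn,cv2.resize(im[y:y+h,x:x+w],None,fx=s,fy=s,interpolation=cv2.INTER_CUBIC))
E
python3 - <<'E'
from h import *
crop(cv2.imread('pics/top0.png'),265,190,100,75,8,'pics/topc.png')
crop(cv2.imread('pics/scene0.png'),260,230,100,75,8,'pics/scenec.png')
o=robot.get_obs(); print(R.from_rotvec(o['tcp_rot']).as_matrix().round(3))
p=imaging.camera_params('top')
for n,u,v,z in [('captop',310.5,230,.052),('stud',329,226,.07),('sticky',247,260,.018),('tin',383,247,.03),('eraser',326,291,.013)]: print(n,pix2(p,u,v,z).round(4))
E
```

```text
[[ 0.951  0.31  -0.001]
 [ 0.31  -0.951  0.001]
 [-0.    -0.001 -1.   ]]
captop [ 0.5293 -0.1215  0.052 ]
stud [ 0.5353 -0.1567  0.07  ]
sticky [0.4702 0.0046 0.018 ]
tin [ 0.5016 -0.2671  0.03  ]
eraser [ 0.412  -0.1555  0.013 ]
```

View pics/topc.png

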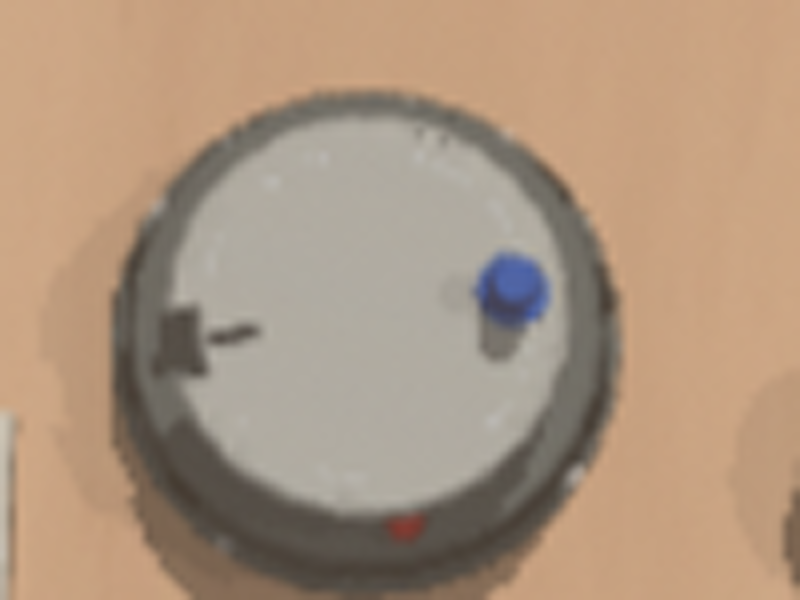

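View pics/scenec.png

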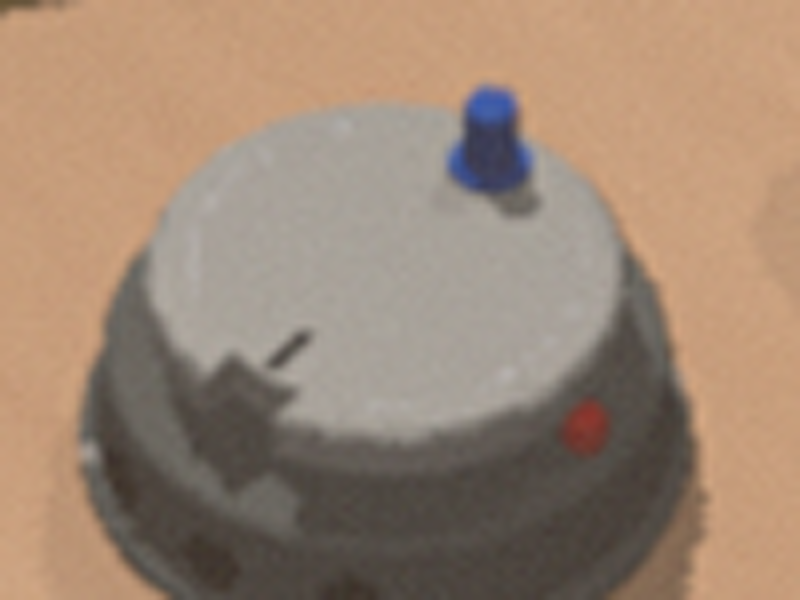

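Run:
```python
from h import *
from scipy.optimize import least_squares
pt=imaging.camera_params('top'); ps=imaging.camera_params('scene')
T=lambda a:np.array([265,190])+(np.array(a)+.5)/8-.5
S=lambda a:np.array([260,230])+(np.array(a)+.5)/8-.5
edge_t=[(567,315),(370,515),(370,113),(500,165),(240,165),(520,440),(230,460)]
edge_s=[(380,103),(250,130),(150,250),(622,235),(590,180),(400,437),(560,385)]
def res(c):
    r=[]
    for p,E,F in((pt,edge_t,T),(ps,edge_s,S)):
        for e in E:
            q=pix2(p,*F(e),.052); r.append(np.hypot(*(q[:2]-c))-.05)
    return r
s=least_squares(res,[.529,-.1215]); c=s.x; print(c,np.round(np.array(s.fun)*1e3,1))
for n,p,F,a,z in [('stud t',pt,T,(515,284),.07),('stud s',ps,S,(491,104),.07),('notch t',pt,T,(180,343),.052),('tick t',pt,T,(235,334),.052),('tick s',ps,S,(290,348),.052),('pin t',pt,T,(405,528),.036),('pin s',ps,S,(587,430),.034)]:
    q=pix2(p,*F(a),z)[:2]; d=q-c; print(n,q.round(4),'r',np.hypot(*d).round(4),'ang',np.degrees(np.arctan2(d[1],d[0])).round(1))
```

```text
[ 0.53080324 -0.12200134] [-1.8 -1.6  0.8 -0.4 -0.6 -2.6 -1.2 -1.4 -1.3 -2.2  1.2  0.9 -1.   0.1]
stud t [ 0.5371 -0.1566] r 0.0351 ang -79.7
stud s [ 0.5368 -0.1587] r 0.0371 ang -80.7
notch t [ 0.5234 -0.0759] r 0.0467 ang 99.2
tick t [ 0.5259 -0.0892] r 0.0331 ang 98.5
tick s [ 0.5249 -0.0921] r 0.0305 ang 101.1
pin t [ 0.4808 -0.1319] r 0.051 ang -168.8
pin s [ 0.4799 -0.1332] r 0.0521 ang -167.6
```

```bash
cat >> h.py <<'E'
def st():
    o=robot.get_obs(); M=R.from_rotvec(o['tcp_rot']).as_matrix()
    print('t',round(o['t'],2),'pos',(o['ee_pos']*1e3).round(1),'head',np.degrees(np.arctan2(M[1,0],M[0,0])).round(1),'F',o['contact_force'].round(1),'open',round(o['opening'],4),'q',o['joint_positions'].round(2)); return o,M
def to(pos,head,base=None,bhead=None):
    o,M=st(); b=o['ee_pos'] if base is None else np.array(base)
    h=np.degrees(np.arctan2(M[1,0],M[0,0])) if bhead is None else bhead
    if bhead is not None:
        c,s=np.cos(np.radians(h)),np.sin(np.radians(h)); M=np.array([[c,s,0],[s,-c,0],[0,0,-1.]])
    d=M.T@(np.array(pos)-b)*1e3
    print('shift mm',d.round(1),'twist',round(-(head-h),1))
E
python3 - <<'E'
from h import *
to([.5075,-.1625,.12],10)
E
```

```text
t 0.15 pos [ 201.1 -617.7  213.9] head 18.0 F [-0.7  0.6 -0.5] open 0.0918 q [ 1.21  0.47 -0.01  1.6   0.01  1.07 -0.06]
shift mm [ 432.3 -337.8   94.3] twist 8.0
```

carry_out:
  increments:
    - [[20,-16,0],1]
    - [[50,-39,0],2]
    - [[80,-62,0],3]
    - [[110,-86,0],4]
    - [[140,-109,0],5]
    - [[170,-133,0],6]
    - [[200,-156,0],7]
    - [[225,-176,0],8]
  claw: 0

```text
t: 0.82
ee_pos: [0.362, -0.3785, 0.2145]
tcp_rot: [-3.129, -0.276, -0.0]
contact_force: [0.1, -0.3, 0.1]
opening: 0.0405
```

carry_out:
  increments:
    - [[30,-20,0],0]
    - [[60,-42,5],0]
    - [[90,-64,15],0]
    - [[120,-86,25],0]
    - [[150,-108,35],0]
    - [[175,-125,45],0]
    - [[185,-132,50],0]
    - [[185,-132,50],0]

```text
t: 1.48
ee_pos: [0.521, -0.2154, 0.1631]
tcp_rot: [-3.126, -0.283, 0.002]
contact_force: [-1.2, -0.4, -0.6]
opening: 0.0007
```

Run:
```python
from h import *
to([.5075,-.1625,.058],10)
im=imaging.snapshot('wrist')[:,:,::-1]; cv2.imwrite('pics/w1.png',im)
p=imaging.camera_params('wrist');print(p)
im=imaging.snapshot('top')[:,:,::-1]; crop(im,240,150,160,120,5,'pics/t1.png')
```

```text
t 1.48 pos [ 521.  -215.4  163.1] head 10.4 F [-1.2 -0.4 -0.6] open 0.0007 q [ 0.5   0.4  -0.2   1.85  0.1   0.9  -1.14]
shift mm [ -3.6 -54.2 105.3] twist 0.4
{'fx': 351.54672919335496, 'fy': 351.54672919335496, 'cx': 319.4256804299163, 'cy': 239.34011987863906, 'eye': array([ 0.59881467, -0.20470568,  0.33316339]), 'rotation': array([-0.23754729,  0.19972383, -1.38306003])}
```

View pics/w1.png

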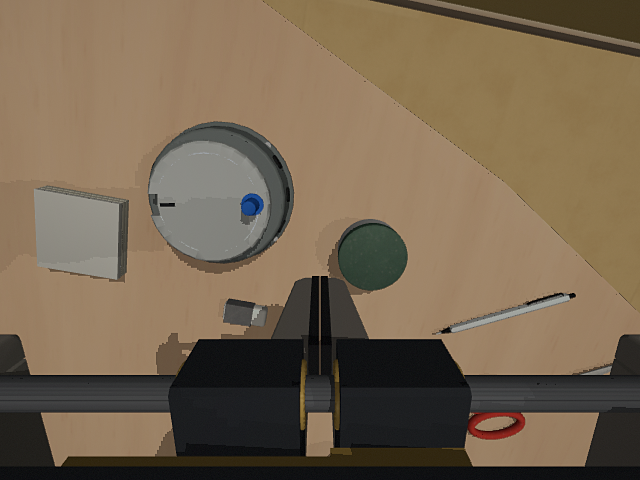

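View pics/t1.png

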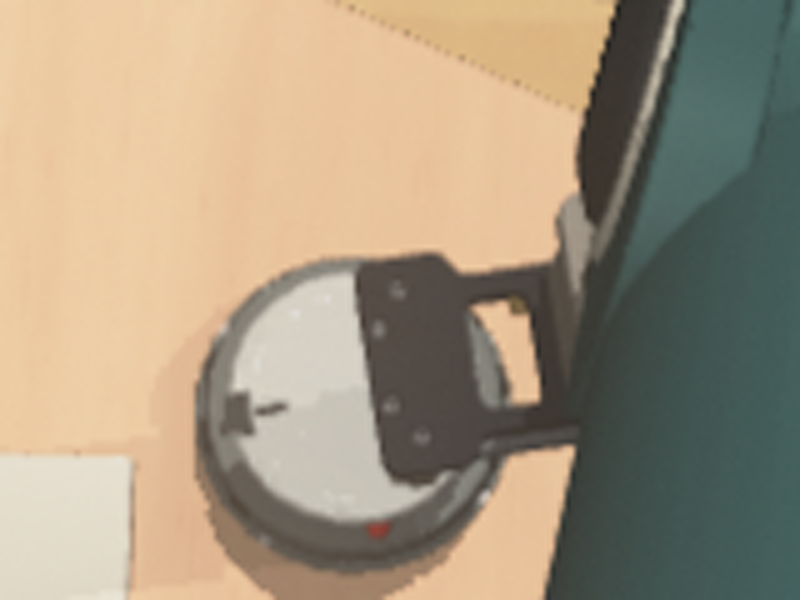

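Run:
```python
from h import *
crop(cv2.imread('pics/w1.png'),140,115,160,120,5,'pics/w1c.png')
p=imaging.camera_params('wrist')
c=np.array([.5308,-.122])
for n,u,v,z in [('stud',251,206.5,.07),('tick',168,204.5,.052),('notch',152,204.5,.052),('top',222,140,.052),('bot',210,263,.052),('right',271,203,.052),('tip',320,277,.163)]:
    q=pix2(p,u,v,z)[:2];d=q-c;print(n,q.round(4),np.hypot(*d).round(4),np.degrees(np.arctan2(d[1],d[0])).round(1))
```

```text
stud [ 0.5384 -0.1643] 0.043 -79.8
tick [ 0.5243 -0.0949] 0.0279 103.5
notch [ 0.522  -0.0821] 0.0408 102.4
top [ 0.5822 -0.1332] 0.0526 -12.3
bot [ 0.4797 -0.1329] 0.0522 -168.0
right [ 0.54   -0.1771] 0.0558 -80.5
tip [ 0.5286 -0.2192] 0.0972 -91.3
```

View pics/w1c.png

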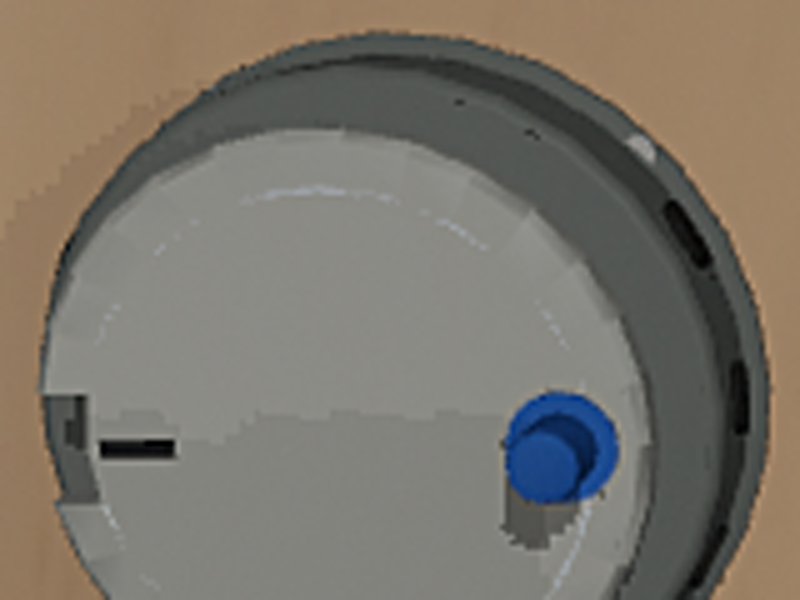

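Run:
```python
from h import *
o,M=st()
p=imaging.camera_params('wrist')
im=imaging.snapshot('wrist')[:,:,::-1]; crop(im,140,115,160,120,5,'pics/w2c.png')
st();p2=imaging.camera_params('wrist');print(p['eye'],p2['eye'],p['rotation'])
to([.5075,-.1625,.10],10)
```

```text
t 1.58 pos [ 519.  -219.9  164.3] head 10.0 F [-0.2 -0.6  0.8] open 0.0007 q [ 0.5   0.39 -0.2   1.85  0.1   0.91 -1.14]
t 1.63 pos [ 518.7 -220.8  164.7] head 9.9 F [-0.1 -0.9  0.4] open 0.0006 q [ 0.5   0.39 -0.2   1.85  0.1   0.91 -1.14]
[ 0.59809137 -0.20653492  0.33371913] [ 0.59774474 -0.2075388   0.33415854] [-0.2379728   0.19903001 -1.38607979]
t 1.63 pos [ 518.7 -220.8  164.7] head 9.9 F [-0.1 -0.9  0.4] open 0.0006 q [ 0.5   0.39 -0.2   1.85  0.1   0.91 -1.14]
shift mm [ -0.9 -59.4  64.6] twist -0.1
```

View pics/w2c.png

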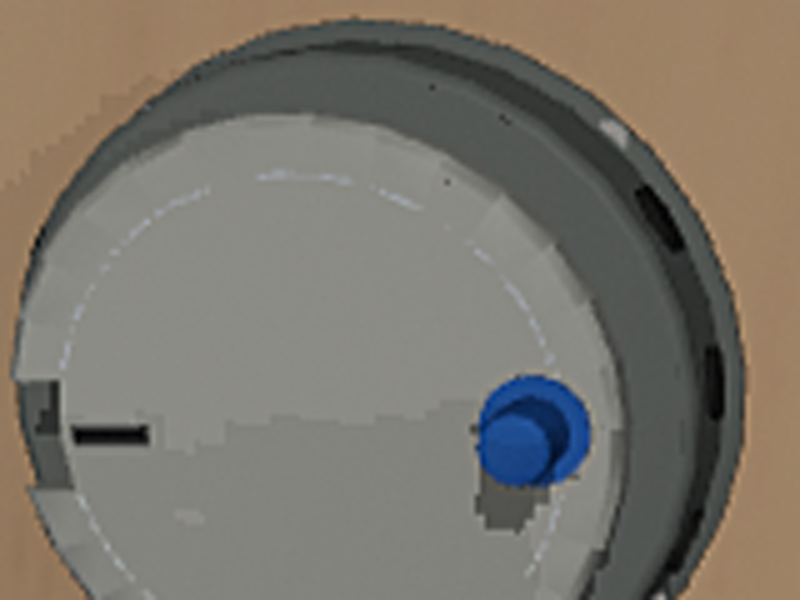

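Run:
```python
from h import *
p=dict(imaging.camera_params('wrist')); p['eye']=np.array([0.59809137,-0.20653492,0.33371913]);p['rotation']=np.array([-0.2379728,0.19903001,-1.38607979])
c=np.array([.5308,-.122])
W=lambda a:(140+a[0]/5,115+a[1]/5)
for n,a,z in [('stud',(514,450),.07),('studbase',(535,431),.053),('notch',(22,437),.052),('tick',(110,435),.052),('right',(628,400),.052),('top',(290,113),.052)]:
    q=pix2(p,*W(a),z)[:2];d=q-c;print(n,q.round(4),np.hypot(*d).round(4),np.degrees(np.arctan2(d[1],d[0])).round(1))
```

```text
stud [ 0.5385 -0.158 ] 0.0368 -78.0
studbase [ 0.5383 -0.1579] 0.0367 -78.2
notch [ 0.5227 -0.076 ] 0.0467 100.0
tick [ 0.5255 -0.09  ] 0.0324 99.4
right [ 0.5457 -0.1719] 0.0521 -73.3
top [ 0.5808 -0.1148] 0.0505 8.2
```

carry_out:
  increments:
    - [[0,-20,0],0]
    - [[-1,-42,20],0]
    - [[-1,-59,40],0]
    - [[-1,-59,65],0]
    - [[-1,-59,85],0]
    - [[-1,-59,98],0]
    - [[-1,-59,106],0]
    - [[-1,-59,106],0]

```text
t: 2.3
ee_pos: [0.5069, -0.1627, 0.0577]
tcp_rot: [3.13, 0.27, -0.004]
contact_force: [0.2, -0.1, -1.2]
opening: 0.0002
```

Run:
```python
from h import *
im=imaging.snapshot('scene')[:,:,::-1]; crop(im,240,190,133,100,6,'pics/s3.png')
im=imaging.snapshot('wrist')[:,:,::-1]; cv2.imwrite('pics/w3.png',im)
to([.5075,-.1625,.058],10)
```

```text
t 2.4 pos [ 508.6 -162.3   59.3] head 9.9 F [-0.3  0.3  0.1] open 0.0004 q [ 0.4   0.5  -0.19  1.99  0.15  0.66 -1.29]
shift mm [-1.1 -0.   1.3] twist -0.1
```

View pics/s3.png

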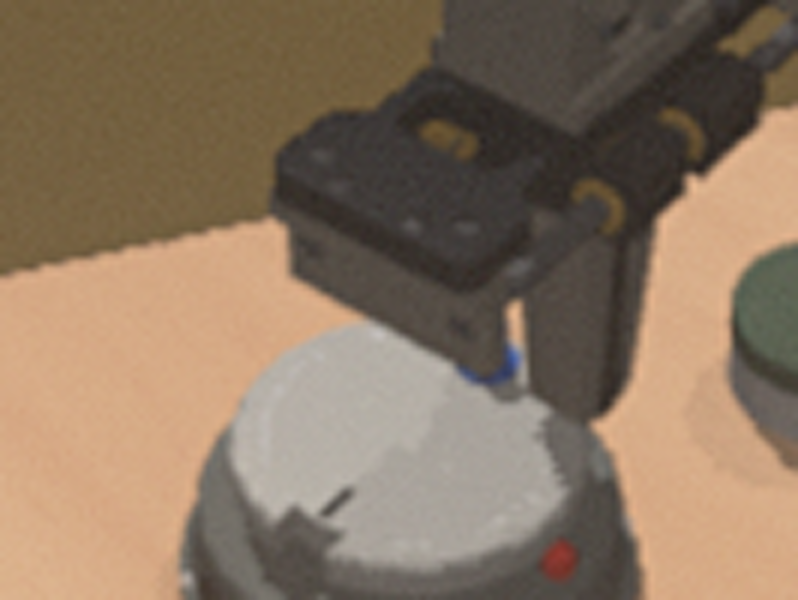

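View pics/w3.png

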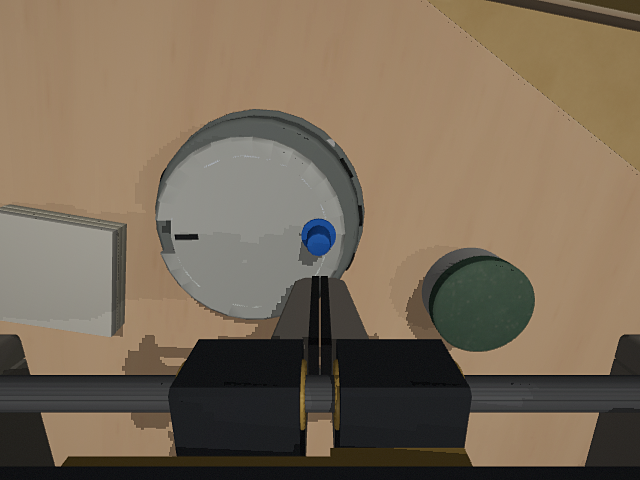

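```bash
cat > arc.py <<'E'
from h import *
c=np.array([.531,-.1222])
def pose(st_ang,back=.016):
    a=np.radians(st_ang); r=np.array([np.cos(a),np.sin(a)]); t=np.array([-r[1],r[0]])
    return c+.036*r-back*t, st_ang+90
def rows(p0,h0,angs,back=.016):
    h=np.radians(h0); X=np.array([np.cos(h),np.sin(h)]); Y=np.array([np.sin(h),-np.cos(h)])
    for a in angs:
        q,hd=pose(a,back); d=(q-p0)*1e3; print(a,[[round(float(d@X),1),round(float(d@Y),1),0],round(h0-hd,1)])
E
python3 - <<'E'
from arc import *
o,M=st()
p0=o['ee_pos'][:2]
print('A');rows(p0,10,[-79.5,-75,-70,-65,-60,-55,-50,-45])
q,h=pose(-45); print('B');rows(q,h,range(-40,0,5))
E
```

```text
t 2.4 pos [ 508.6 -162.3   59.3] head 9.9 F [-0.3  0.3  0.1] open 0.0004 q [ 0.4   0.5  -0.19  1.99  0.15  0.66 -1.29]
A
-79.5 [[13.4, 0.5, 0], -0.5]
-75 [[16.2, 1.6, 0], -5]
-70 [[19.5, 2.6, 0], -10]
-65 [[22.9, 3.3, 0], -15]
-60 [[26.3, 3.7, 0], -20]
-55 [[29.8, 3.8, 0], -25]
-50 [[33.2, 3.6, 0], -30]
-45 [[36.6, 3.0, 0], -35]
B
-40 [[3.2, 1.3, 0], -5]
-35 [[6.5, 2.2, 0], -10]
-30 [[9.9, 2.9, 0], -15]
-25 [[13.3, 3.3, 0], -20]
-20 [[16.7, 3.4, 0], -25]
-15 [[20.1, 3.2, 0], -30]
-10 [[23.5, 2.7, 0], -35]
-5 [[26.9, 1.9, 0], -40]
```

carry_out:
  increments:
    - [[7,0.5,1],0]
    - [[13.5,0.5,1],-0.5]
    - [[16,1.5,1],-5]
    - [[19.5,2.5,1],-10]
    - [[23,3.3,1],-15]
    - [[26.3,3.7,1],-20]
    - [[29.8,3.8,1],-25]
    - [[29.8,3.8,1],-25]

```text
t: 3.07
ee_pos: [0.5398, -0.1596, 0.0582]
tcp_rot: [2.994, 0.949, 0.002]
contact_force: [-0.5, -0.6, 0.9]
opening: 0.0006
```

Run:
```python
from arc import *
im=imaging.snapshot('wrist')[:,:,::-1]; cv2.imwrite('pics/w4.png',im)
o,M=st()
q,h=pose(-55); print(q,h)
print('B');rows(q,h,range(-50,0,5))
```

```text
t 3.12 pos [ 539.6 -159.6   58.1] head 34.9 F [0.7 0.1 0.2] open 0.0006 q [ 0.46  0.56 -0.3   1.91  0.24  0.71 -0.94]
[ 0.53854232 -0.1608667 ] 35
B
-50 [[3.2, 1.3, 0], -5]
-45 [[6.5, 2.2, 0], -10]
-40 [[9.9, 2.9, 0], -15]
-35 [[13.3, 3.3, 0], -20]
-30 [[16.7, 3.4, 0], -25]
-25 [[20.1, 3.2, 0], -30]
-20 [[23.5, 2.7, 0], -35]
-15 [[26.9, 1.9, 0], -40]
-10 [[30.1, 0.8, 0], -45]
-5 [[33.3, -0.6, 0], -50]
```

View pics/w4.png

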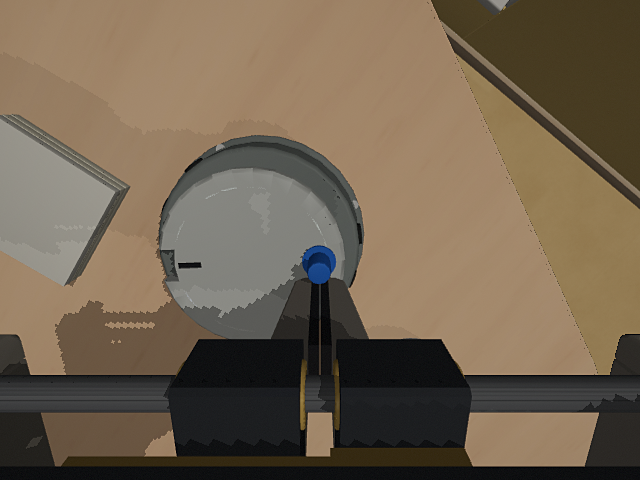

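carry_out:
  increments:
    - [[3.2,1.3,0],-5]
    - [[6.5,2.2,0],-10]
    - [[9.9,2.9,0],-15]
    - [[13.3,3.3,0],-20]
    - [[16.7,3.4,0],-25]
    - [[20.1,3.2,0],-30]
    - [[23.5,2.7,0],-35]
    - [[26.9,1.9,0],-40]

```text
t: 3.78
ee_pos: [0.5618, -0.1463, 0.0579]
tcp_rot: [2.49, 1.914, -0.001]
contact_force: [-2.2, -1.2, 1.2]
opening: 0.0005
```

Run:
```python
from arc import *
im=imaging.snapshot('wrist')[:,:,::-1]; cv2.imwrite('pics/w5.png',im)
o,M=st()
q,h=pose(-15); print(q,h)
print('B');rows(q,h,range(-12,13,3))
```

```text
t 3.83 pos [ 562.3 -145.6   57.9] head 75.4 F [-0.1 -0.  -0. ] open 0.0004 q [ 0.55  0.61 -0.47  1.86  0.39  0.76 -0.38]
[ 0.56163223 -0.1469723 ] 75
B
-12 [[1.9, 0.8, 0], -3]
-9 [[3.9, 1.5, 0], -6]
-6 [[5.8, 2.1, 0], -9]
-3 [[7.8, 2.5, 0], -12]
0 [[9.9, 2.9, 0], -15]
3 [[11.9, 3.2, 0], -18]
6 [[14.0, 3.3, 0], -21]
9 [[16.0, 3.4, 0], -24]
12 [[18.1, 3.3, 0], -27]
```

View pics/w5.png

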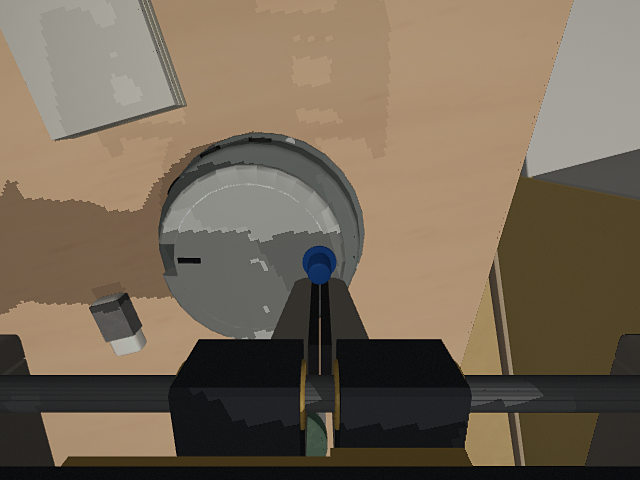

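Run:
```python
from h import *
p=imaging.camera_params('top')
for z in (0,.1,.2,.3): print(z,pix2(p,355,123,z).round(3),pix2(p,200,100,z).round(3),pix2(p,355,43,z).round(3))
p=imaging.camera_params('wrist'); 
for z in (0,.1,.2): print(z,pix2(p,525,175,z).round(3))
```

```text
0 [ 0.771 -0.211  0.   ] [0.813 0.122 0.   ] [ 0.954 -0.209  0.   ]
0.1 [ 0.73  -0.201  0.1  ] [0.768 0.095 0.1  ] [ 0.894 -0.2    0.1  ]
0.2 [ 0.69  -0.192  0.2  ] [0.723 0.068 0.2  ] [ 0.833 -0.19   0.2  ]
0.3 [ 0.65  -0.182  0.3  ] [0.678 0.041 0.3  ] [ 0.773 -0.181  0.3  ]
0 [ 0.705 -0.125  0.   ]
0.1 [ 0.651 -0.101  0.1  ]
0.2 [ 0.597 -0.076  0.2  ]
```

carry_out:
  increments:
    - [[1.9,0.8,0],-3]
    - [[3.9,1.5,0],-6]
    - [[5.8,2.1,0],-9]
    - [[7.8,2.5,0],-12]
    - [[9.9,2.9,0],-15]
    - [[11.9,3.2,0],-18]
    - [[14.0,3.3,0],-21]
    - [[14.0,3.3,0],-21]

```text
t: 4.5
ee_pos: [0.5688, -0.1332, 0.0578]
tcp_rot: [2.104, 2.332, -0.0]
contact_force: [-1.2, -0.5, 0.9]
opening: 0.0004
```

Run:
```python
from arc import *
p=imaging.camera_params('wrist')
im=imaging.snapshot('wrist')[:,:,::-1]; cv2.imwrite('pics/w6.png',im)
im=imaging.snapshot('scene')[:,:,::-1]; crop(im,240,190,133,100,6,'pics/s6.png')
im=imaging.snapshot('top')[:,:,::-1]; crop(im,265,190,100,75,8,'pics/t6.png')
o,M=st()
```

```text
t 4.65 pos [ 568.8 -133.2   57.8] head 95.8 F [ 0.7 -1.8  1.2] open 0.0007 q [ 0.59  0.64 -0.55  1.85  0.46  0.78 -0.1 ]
```

View pics/w6.png

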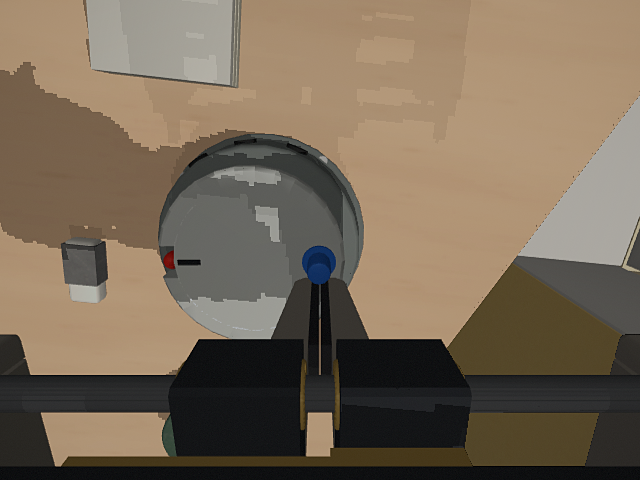

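View pics/s6.png

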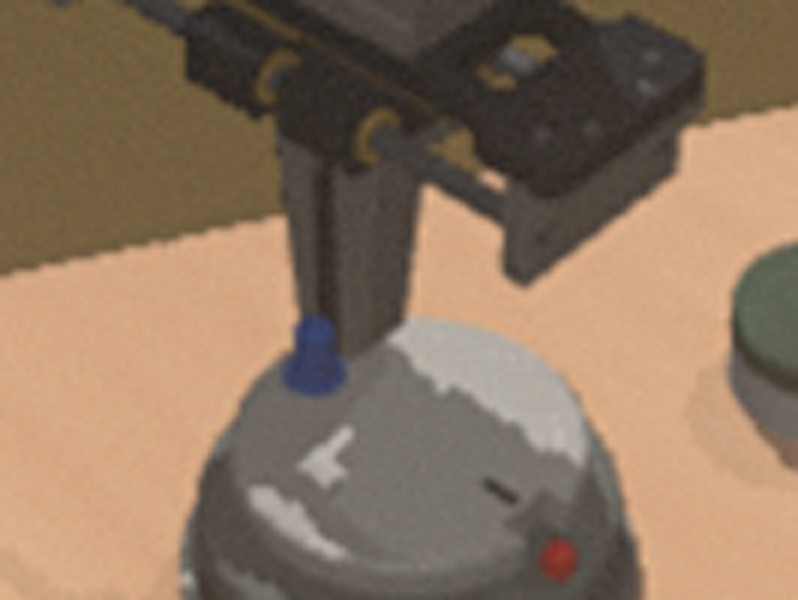

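View pics/t6.png

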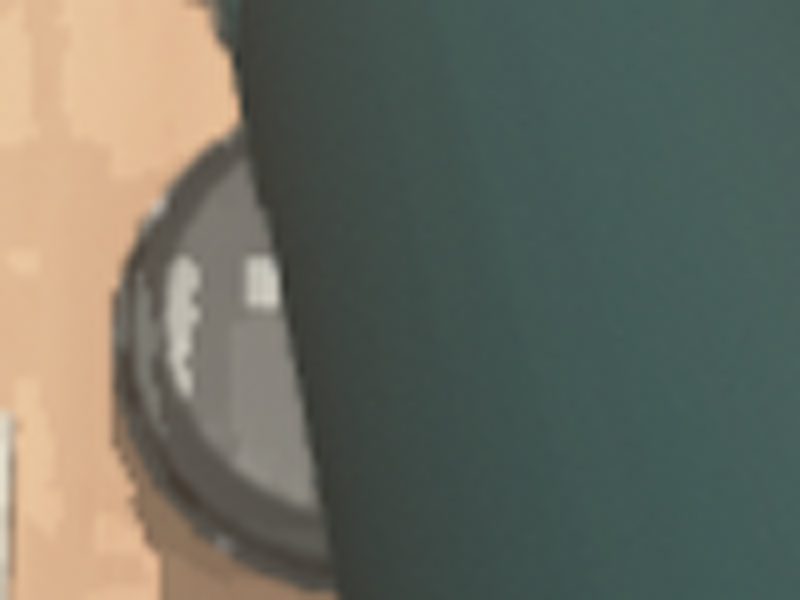

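Run:
```python
from arc import *
crop(cv2.imread('pics/w6.png'),150,225,80,60,10,'pics/w6c.png')
p=imaging.camera_params('wrist')
# predicted notch for angles, and walls at underside z .04
for a in (185,188,190,192,194):
    r=np.array([np.cos(np.radians(a)),np.sin(np.radians(a))]);t=np.array([-r[1],r[0]])
    pts=[[*(c+.0455*r),.0] ]
    o=[]
    for s in(-1,1):
        for z in(.052,.04): o.append([*(c+.049*r+s*.009*t),z])
    o.append([*(c+.05*r),.037])
    print(a,((proj(p,o)-[150,225])*10).round(0).tolist())
```

```text
185 [[47.0, 199.0], [144.0, 135.0], [86.0, 520.0], [179.0, 438.0], [166.0, 271.0]]
188 [[45.0, 246.0], [142.0, 179.0], [102.0, 564.0], [193.0, 480.0], [172.0, 315.0]]
190 [[45.0, 277.0], [142.0, 209.0], [113.0, 593.0], [203.0, 508.0], [177.0, 344.0]]
192 [[47.0, 308.0], [143.0, 238.0], [126.0, 621.0], [215.0, 535.0], [184.0, 372.0]]
194 [[49.0, 340.0], [145.0, 268.0], [140.0, 650.0], [228.0, 562.0], [191.0, 400.0]]
```

View pics/w6c.png

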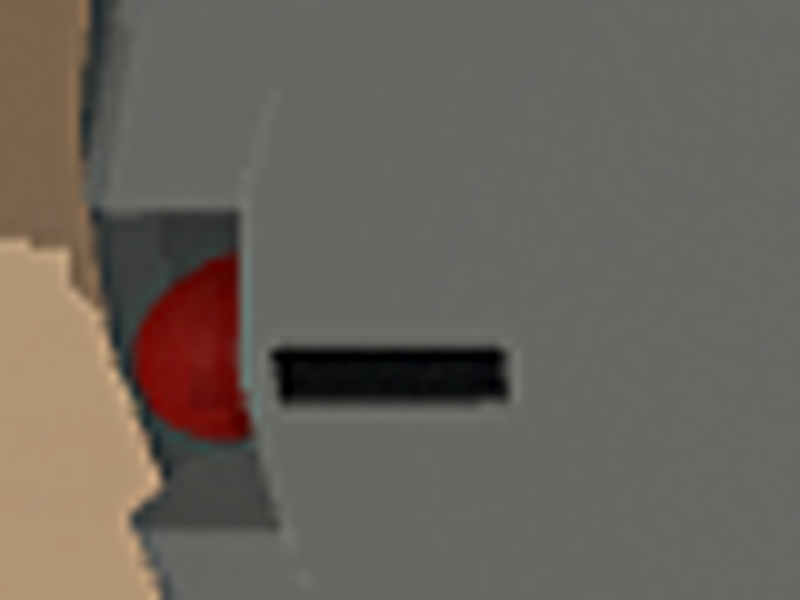

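Run:
```python
from arc import *
q,h=pose(6); rows(q,h,[8,10,11.5])
```

```text
8 [[1.3, 0.5, 0], -2]
10 [[2.6, 1.0, 0], -4]
11.5 [[3.5, 1.4, 0], -5.5]
```

carry_out:
  increments:
    - [[0.7,0.3,0],-1]
    - [[1.3,0.5,0],-2]
    - [[2,0.8,0],-3]
    - [[2.6,1.0,0],-4]
    - [[3.1,1.2,0],-4.8]
    - [[3.6,1.4,0],-5.6]
    - [[3.6,1.4,0],-5.6]
    - [[3.6,1.4,0],-5.6]

```text
t: 5.32
ee_pos: [0.5697, -0.129, 0.0576]
tcp_rot: [1.985, 2.435, 0.001]
contact_force: [0.3, -2.0, 0.8]
opening: 0.0006
```

Run:
```python
from arc import *
o,M=st()
p=imaging.camera_params('wrist')
im=imaging.snapshot('wrist')[:,:,::-1]; crop(im,150,225,80,60,10,'pics/w7c.png')
im=imaging.snapshot('scene')[:,:,::-1]; crop(im,280,240,80,60,10,'pics/s7.png')
for a in (190,191,192,193):
    r=np.array([np.cos(np.radians(a)),np.sin(np.radians(a))]);t=np.array([-r[1],r[0]])
    o=[[*(c+.0455*r+s*.009*t),.052] for s in(-1,1)]+[[*(c+.05*r),.034]]
    print(a,((proj(p,o)-[150,225])*10).round(0).tolist())
```

```text
t 5.32 pos [ 569.7 -129.    57.6] head 101.6 F [ 0.3 -2.   0.8] open 0.0006 q [ 0.6   0.65 -0.58  1.85  0.48  0.79 -0.03]
190 [[116.0, 195.0], [149.0, 516.0], [186.0, 249.0]]
191 [[114.0, 209.0], [153.0, 529.0], [188.0, 263.0]]
192 [[113.0, 223.0], [158.0, 543.0], [190.0, 278.0]]
193 [[112.0, 238.0], [163.0, 557.0], [192.0, 292.0]]
```

View pics/w7c.png

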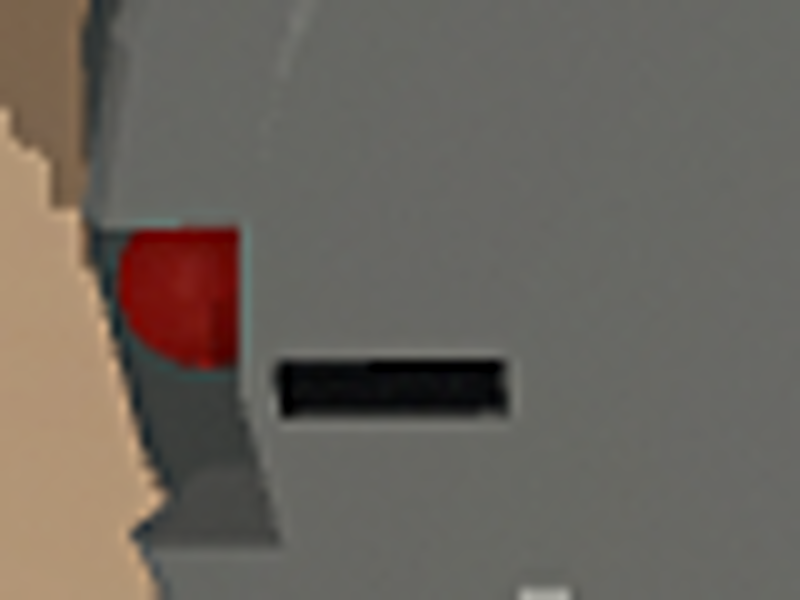

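View pics/s7.png

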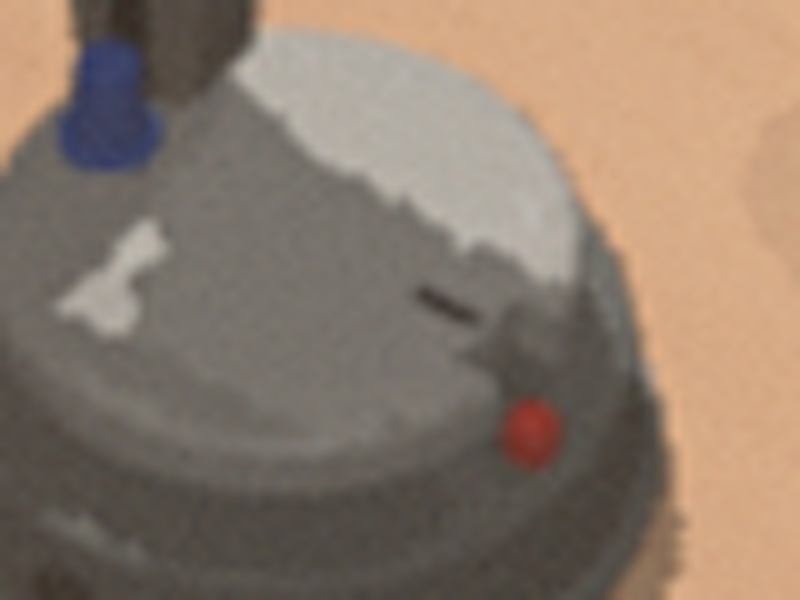

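Run:
```python
from arc import *
to([.531,-.1222,.075],101.6)
```

```text
t 5.42 pos [ 569.7 -129.1   57.6] head 101.6 F [ 1.2 -1.   0.9] open 0.0002 q [ 0.6   0.65 -0.58  1.85  0.48  0.79 -0.03]
shift mm [ 14.6 -36.5 -17.4] twist 0.0
```

carry_out:
  increments:
    - [[-5,0,0],0]
    - [[-12,0,0],0]
    - [[-16,0,0],0]
    - [[-16,0,-10],0]
    - [[-16,0,-25],0]
    - [[-16,0,-35],0]
    - [[-16,0,-35],0]
    - [[-16,0,-35],0]

```text
t: 6.08
ee_pos: [0.5732, -0.145, 0.0934]
tcp_rot: [1.984, 2.434, 0.001]
contact_force: [-0.7, -0.3, 0.4]
opening: 0.0005
```

Run:
```python
from arc import *
to([.531,-.1222,.092],101.6)
```

```text
t 6.08 pos [ 573.2 -145.    93.4] head 101.6 F [-0.7 -0.3  0.4] open 0.0005 q [ 0.64  0.61 -0.6   1.81  0.44  0.86  0.03]
shift mm [ 30.8 -36.7   1.4] twist 0.0
```

carry_out:
  increments:
    - [[8,-9,0],0]
    - [[16,-19,0],0]
    - [[24,-29,0],0]
    - [[31,-37,0],0]
    - [[31,-37,0],0]
    - [[31,-37,10],0]
    - [[31,-37,20],0]
    - [[31,-37,20],0]

```text
t: 6.75
ee_pos: [0.5293, -0.1223, 0.0701]
tcp_rot: [-1.984, -2.432, 0.002]
contact_force: [0.3, 0.2, -0.1]
opening: 0.0005
```

Run:
```python
from arc import *
p=imaging.camera_params('wrist')
im=imaging.snapshot('wrist')[:,:,::-1]; cv2.imwrite('pics/w8.png',im)
im=imaging.snapshot('scene')[:,:,::-1]; crop(im,260,200,120,90,6,'pics/s8.png')
to([.531,-.1222,.056],101.6)
```

```text
t 6.85 pos [ 530.1 -122.    71.5] head 101.6 F [ 1.1  1.1 -0. ] open 0.0005 q [ 0.64  0.58 -0.6   1.94  0.46  0.77 -0.02]
shift mm [-0.4  0.9 15.5] twist 0.0
```

View pics/w8.png

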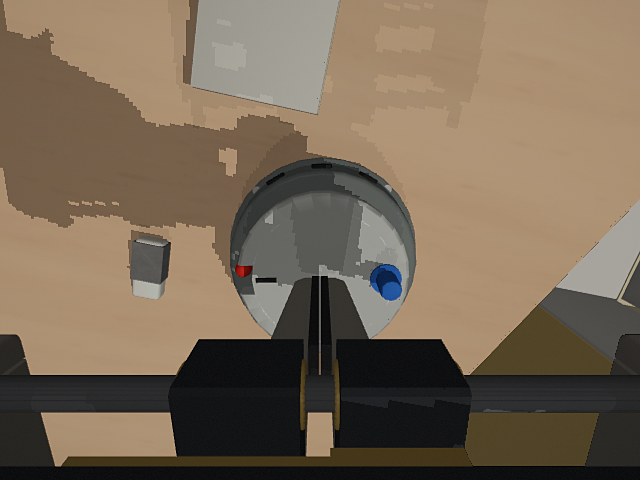

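View pics/s8.png

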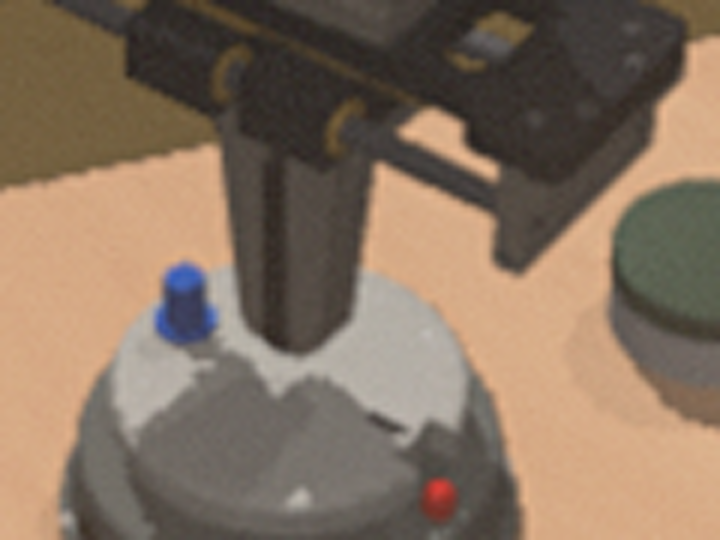

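Run:
```python
from arc import *
crop(cv2.imread('pics/w8.png'),220,240,60,45,12,'pics/w8c.png')
p=imaging.camera_params('wrist')
for a in (190,192,194):
    r=np.array([np.cos(np.radians(a)),np.sin(np.radians(a))]);t=np.array([-r[1],r[0]])
    o=[[*(c+.0455*r+s*.009*t),.052] for s in(-1,1)]+[[*(c+.05*r),.034],[*(c+.05*r-.005*t),.034],[*(c+.05*r+.005*t),.034]]
    print(a,((proj(p,o)-[220,240])*12).round(0).tolist())
```

```text
190 [[251.0, 266.0], [264.0, 613.0], [244.0, 307.0], [241.0, 217.0], [248.0, 396.0]]
192 [[246.0, 297.0], [272.0, 642.0], [246.0, 338.0], [239.0, 248.0], [253.0, 427.0]]
194 [[242.0, 328.0], [281.0, 672.0], [249.0, 369.0], [239.0, 280.0], [259.0, 458.0]]
```

View pics/w8c.png

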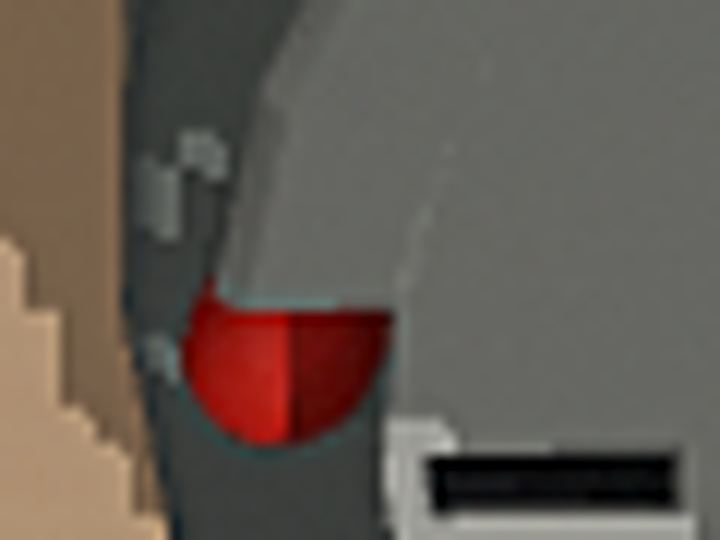

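carry_out:
  increments:
    - [[0,1,6],0]
    - [[0,1,12],0]
    - [[0,1,16],0]
    - [[0,1,18],0]
    - [[0,1,20],0]
    - [[0,1,21.5],0]
    - [[0,1,23],0]
    - [[0,1,24],0]

```text
t: 7.52
ee_pos: [0.5311, -0.1217, 0.0487]
tcp_rot: [-1.985, -2.435, 0.0]
contact_force: [-2.1, 0.5, 4.3]
opening: 0.0001
```

Run:
```python
from arc import *
st()
im=imaging.snapshot('scene')[:,:,::-1]; crop(im,260,200,120,90,6,'pics/s9.png')
st()
```

```text
t 7.52 pos [ 531.1 -121.7   48.7] head 101.6 F [-2.1  0.5  4.3] open 0.0001 q [ 0.62  0.61 -0.58  1.94  0.49  0.73 -0.05]
t 7.57 pos [ 531.1 -121.7   48.6] head 101.6 F [-1.2 -0.1  2.6] open 0.0004 q [ 0.62  0.61 -0.58  1.94  0.49  0.73 -0.05]
```

View pics/s9.png

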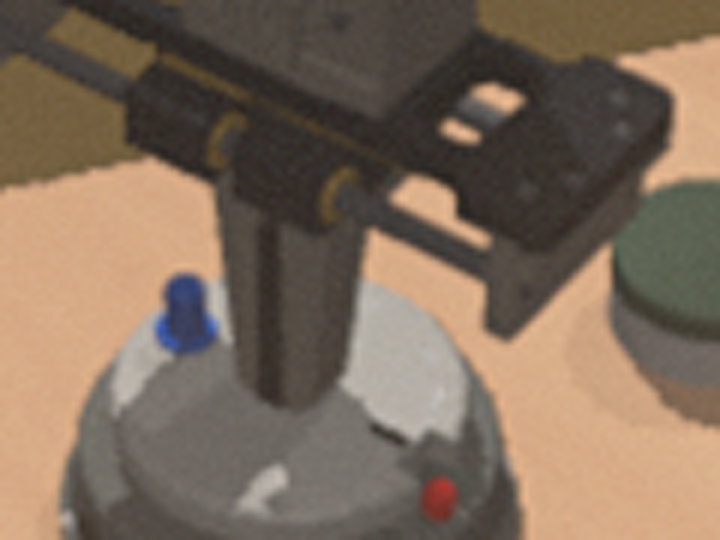

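carry_out:
  increments:
    - [[0,0,1],0]
    - [[0,0,2],0]
    - [[0,0,3],0]
    - [[0,0,4],0]
    - [[0,0,5],0]
    - [[0,0,5.5],0]
    - [[0,0,6],0]
    - [[0,0,6],0]

```text
t: 8.23
ee_pos: [0.5312, -0.1217, 0.0424]
tcp_rot: [-1.985, -2.435, 0.0]
contact_force: [-1.9, 0.4, 1.5]
opening: 0.0001
```

carry_out:
  increments:
    - [[0,0,0.3],0]
    - [[0,0,0.6],0]
    - [[0,0,0.9],0]
    - [[0,0,1.2],0]
    - [[0,0,1.5],0]
    - [[0,0,1.5],0]
    - [[0,0,1.5],0]
    - [[0,0,1.5],0]

```text
t: 8.9
ee_pos: [0.5313, -0.1218, 0.0423]
tcp_rot: [1.984, 2.435, -0.001]
contact_force: [-5.8, 1.0, 14.9]
opening: 0.0005
```

carry_out:
  increments:
    - [[0,0,-3],0]
    - [[0,0,-10],0]
    - [[0,0,-25],0]
    - [[0,0,-45],0]
    - [[0,0,-70],0]
    - [[0,0,-95],0]
    - [[0,0,-110],0]
    - [[0,0,-110],0]

```text
t: 9.57
ee_pos: [0.5339, -0.1222, 0.1546]
tcp_rot: [1.981, 2.43, 0.005]
contact_force: [0.1, -0.1, -0.7]
opening: 0.0005
```

carry_out:
  increments:
    - [[-20,0,0],0]
    - [[-50,0,0],0]
    - [[-80,0,0],0]
    - [[-110,0,0],0]
    - [[-140,0,0],0]
    - [[-160,0,0],0]
    - [[-160,0,0],0]
    - [[-160,0,0],0]

```text
t: 10.23
ee_pos: [0.5629, -0.2795, 0.1495]
tcp_rot: [-1.987, -2.431, -0.0]
contact_force: [-0.7, 0.1, 1.2]
opening: 0.0004
```

Run:
```python
from arc import *
st()
im=imaging.snapshot('scene')[:,:,::-1]; crop(im,240,190,160,120,5,'pics/s10.png'); cv2.imwrite('pics/s10f.png',im)
im=imaging.snapshot('top')[:,:,::-1]; crop(im,220,180,200,150,4,'pics/t10.png')
pt=imaging.camera_params('top');ps=imaging.camera_params('scene')
for p,n,o,s in((pt,'top',(220,180),4),(ps,'scene',(240,190),5)):
  for h in (.06,.07):
    a=np.radians(12.3); print(n,h,((proj(p,[*(c+.036*np.array([np.cos(a),np.sin(a)])),h])-o)*s).round(0))
```

```text
t 10.23 pos [ 562.9 -279.5  149.5] head 101.5 F [-0.7  0.1  1.2] open 0.0004 q [ 0.85  0.59 -0.61  1.68  0.39  1.    0.3 ]
top 0.06 [350. 122.]
top 0.07 [349. 118.]
scene 0.06 [248. 300.]
scene 0.07 [247. 278.]
```

View pics/s10.png

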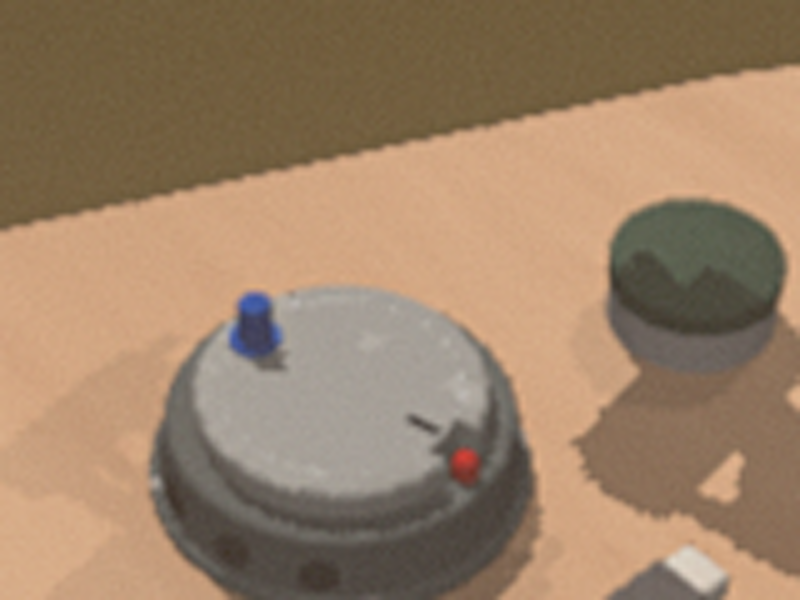

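View pics/t10.png

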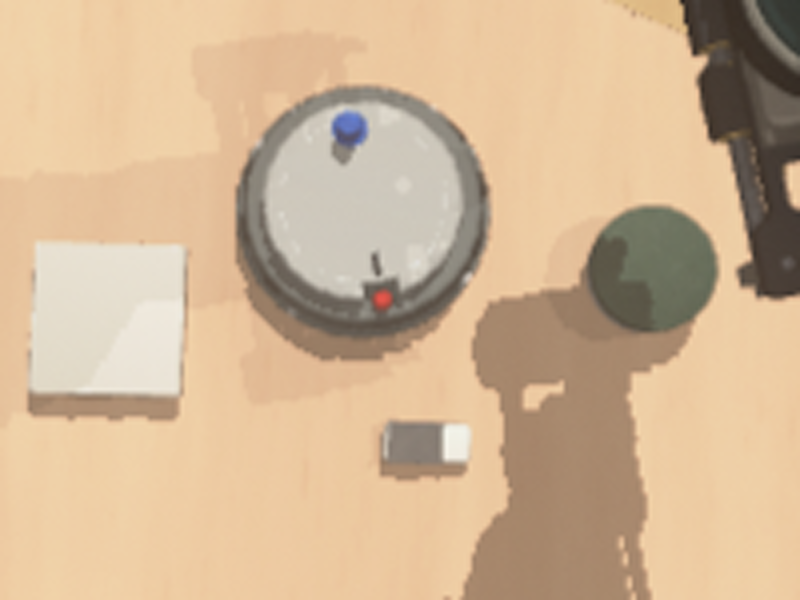

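```bash
python3 -c "
from cell import robot
print(robot.finish_job())"
```

```text
the job is handed in; nothing more can be done
None
```

The cap is turned to the red pin and pressed fully home, the hand is clear of it, and I handed the job in at about 10.3 s of the 48 s allowed.

- **Turn:** With the fingers shut, I pushed the blue stud about 92° anticlockwise. Two wrist views put the notch within about half a degree of the pin (notch at about 192.3°–192.8°, pin at about 191.7°–193°).
- **Press:** I pressed at the cap's centre in small steps, at about 4 N while it moved. It stopped with the fingertip at 42.3 mm, where 42 mm is home. The last small push did not move it further, and the force there rose to about 15 N, so I stopped.
- **After taking the hand away:** The scene view shows the stud's top at the 60 mm height it must have with the cap home. The top view shows the red pin inside the notch.
- **Things round the pod:** The sticky notes, eraser and tin are where they were at the start, to within what the pictures show.

One check disagreed: the first wrist picture put points about 5 mm off because the arm was still settling. I took it again once settled, and it agreed with the other cameras to within about 2 mm.

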